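# Lock the vial carrier in its bench dock

## Robot

A 7-joint arm with a two-finger parallel gripper is mounted at the origin on a cart in front of the work surface, level with it; the furniture and walls round the work are solid. World frame = base frame: x ahead of the robot, y to its left, z up, the work surface at z = 0. Lengths are in mm, angles in degrees, forces in N, time in s.
With the tool pointing down it reaches from about 350 to 900 mm from the base axis. Payload 19.9 kg.
Tool frame: the origin (TCP) lies midway between the tips of the shut fingers; the grasp point (between the pads) lies 19 mm behind it (grip_point_offset is the z of the grasp point in the tool frame, in mm); z points along the fingers, y is the line along which they close (so a half turn about z gives the same grasp; the last joint's range is limited). The gripper opens to 85 mm and grips with 20 to 120 N. Pads are 22 mm wide; open, the fingers measure 114 mm over their backs; the gripper's body (76 mm by 85 mm) begins 54 mm behind the grasp point. The pads swing forward as they close: fully open they stand 13 mm farther back than shut.
Start: joints at [68.784, 23.915, -0.59, 92.452, 0.269, 63.638, -3.037], TCP at [201.812, -591.501, 231.26] pointing down, gripper open.
Joint ranges: [-161.28, 161.28], [-22.2, 115.67], [-73.04, 71.86], [3.21, 147.25], [-68.34, 248.33], [10.77, 114.83], [-161.83, 161.83]. Speed limits (degrees/s): [108.29, 108.29, 136.94, 136.94, 172.46, 172.46, 172.46].

## Interface

Orientations are given as [roll, pitch, yaw] about the fixed x, y, z axes, in that order (R = Rz(yaw) Ry(pitch) Rx(roll)).
In Python, from plant import get_obs, read_camera, camera_params, close_job, grip_point_offset gives the robot as it stands.
- The arm moves only by the shell command python3 -m handwheel 'ROWS' [OPENING] [FORCE]. ROWS is JSON, a list of rows, each a list of 2 entries, a list of its own where there are three numbers: the shift along the world's x, y, z in m, then the turn, a rotation vector about the world's x, y, z in rad. A call has exactly 8 rows; each row is the pose to reach, as a shift and turn from the pose commanded when the call began; what a row does not reach only later rows make up. A row lasts 1/8 s, in which the tool goes at most 62.5 mm and 10.7 degrees, less where a joint would pass 70% of its speed; a pose out of reach is approached as far as the arm can. A call with a gripper value outside its range is refused whole. OPENING is the finger opening in m, from 0 to 0.0854, set as the call begins (- or left out, the last holds). The fingers move at their own pace and stop on an object; FORCE is the grip in N (left out, the last holds). Time passes only in rows, so rows that repeat a pose let the fingers close, or fill a call up. It gives the time, the measured TCP pose, the force, the opening and the grip force at its end, in the units of the state.
- get_obs(): the state, without advancing time (a new reading comes with each control period).
- read_camera(name): name is "scene" or "top" or "wrist"; returns (picture, depth): 384x512x3 uint8, blue, green, red; 384x512 float32, mm along the optical axis (not along the pixel's ray), 0 where there is no reading.
- camera_params(name): a dict with "fx", "fy", "cx", "cy" (pixels), "D" ([k1, k2, p1, p2, k3] as OpenCV has them; the pictures are not rectified), "extrinsics" (4x4, takes a point from world to camera coordinates). Camera axes: x right, y down, z forward; pixel columns grow to the right and rows downward; lengths in mm; the calibration is good to about 2 mm. A picture is of the moment at which its call begins: read the wrist's pose just before it. camera_params takes no time and is no camera call; for the wrist camera it gives the pose at the moment of the call.
- close_job(): hands the job in; it is judged then, once.
The state is a dict: "time_s": time; "joints": joint angles; "dq": joint speeds; "effort": joint torques, N m; "position": TCP position; "ee_rot": TCP orientation; "ft_force": force on the tool from outside, world axes, zero at the start; "wrist_torque": the same for the moment, N m; "gripper_width": finger opening in mm; "grasp_force": force on a finger pad.
Only numpy, scipy, OpenCV 4.12 (cv2) and the standard library are available. Lean on these libraries where they do the work, as an engineer would, in place of code of your own. Each camera call takes 0.05 s, during which the arm holds its last target. There are 200 camera calls.

## Task

Lock the vial carrier to its dock: with the fingertips, push the steel disc round by its pegs until its slot lines up with the flat locking bar, then push the bar by its upright lug straight through the disc and the staple beyond it, fully home, so that the lug comes up against the guide. Only push; pick nothing up, and leave the vials and the timer where they stand.

Things in the scene. Friction and masses are not known exactly. Their poses are not given: they have to be found in the camera images.
- dock: Fixed aluminium dock on the worktop, base plate 300 x 92 x 10 mm. Origin on the worktop straight below the disc's axis; x along the bar in its pushing direction, y left of that, z up. Along x in mm: plate -172 to 128; bed under the bar -167 to -37 (34 wide, rails up to z 64); guide bridge; disc on a round pedestal; staple; white carrier 58 to 118 (top z 55) with two vials (caps up to z 108).
- guide (a point): Centre of the top of the guide bridge behind the disc: 11 mm long (dock x -48 to -37 mm), 34 mm wide, top at z = 77 mm; the bar runs through under it. At the end the lug's front face rests against its rear face.
- staple (a point): Centre of the top of the staple between disc and carrier: 9 mm long (dock x +37 to +46 mm), 34 mm wide, top at z = 77 mm, with the same opening for the bar.
- disc (a joint): Turn of the slotted disc about its upright axis (rad), counterclockwise from above positive, range -0.3 to 3.44. The slot runs right across: in line with the bar at 0 and likewise at 3.14 (either will do); elsewhere the rim blocks the bar. Starts at 0.6 to 2.54. Stays where left; friction 0.05 N m (about 2 N at a peg). The entering bar centres it if within about 0.15 rad.
- disc_slot (a point): Centre of the slotted disc's upper face, on its axis, at z = 71 mm; turns with the disc: x runs along the slot, y toward peg a. Disc 64 mm across, of bright steel; slot 20 mm wide, 16 mm deep, open at the top and at both ends, dark floor.
- peg_a (a point): Centre of the top of one of the disc's two upright finger pegs: 10 mm thick, 33 mm tall above the disc (z = 71 to 104 mm), 23 mm from the disc's axis, at right angles to the slot.
- peg_b (a point): Top of the other, same peg, 23 mm from the axis on the opposite side.
- bar (a joint): Travel of the locking bar along the dock's +x (m): 0 = fully back, 0.095 = fully home, the lug against the guide bridge and the tip through the staple. Starts between 0 and 0.008; the blocked bar stops near 0.010. Slides with about 2 N of friction and stays where it is left; it cannot be lifted out.
- lug (a point): Centre of the top of the bar's upright push lug, a steel plate 10 mm thick (along the dock's x), 34 mm wide, standing from the bar to z = 104 mm at the bar's rear end. Axes as the dock's. At bar travel 0 it lies at x = -148 mm in the dock's frame; push its rear (-x) face toward +x.
- bar_tip (a point): Front tip of the bar, half-way up (z = 63 mm). The bar is 12 mm wide and 12 mm high (z = 57 to 69 mm) with a tapered nose; its tip is 106 mm ahead of the lug's centre.
- rack_vial_l: Brown vial with white cap, 27 mm across, 98 mm tall, standing loose in the left (+y) socket of the carrier; origin at the centre of its underside. To be left alone.
- rack_vial_r: The same in the right (-y) socket. To be left alone.
- bench_timer: Grey bench timer 62 x 62 x 18 mm lying loose on the worktop left of the dock; origin at the centre of its underside. To be left alone.
- spare_vial: Brown vial with black cap, 27 mm across, 98 mm tall, standing loose on the worktop left of the dock's rear half; origin at the centre of its underside. To be left alone.

How it is judged:
By the outcome, as a careful person would: the job done as asked, in the order asked, and still so for the second after the job is handed in, with the robot touching nothing.
It also fails if it takes over 64 s, if anything falls off the work surface, if the arm or the gripper's body presses on something with over 40 N, if the wrist force passes 120 N, or if a joint passes its speed limit or range.

## Working session

There is one attempt and no reset: what is moved stays moved. The work goes in short steps, Python scripts to look and compute and a shell command to move; the robot and the scene stay as the last step left them, time stands still between calls to the robot, and variables do not carry over. Pictures are saved under pics/ and viewed, at most 10 in all, crops included, and the job is handed in when it is done.

```bash
mkdir -p pics; ls; python3 - <<'E'
from plant import *
import cv2, numpy as np
o=get_obs();print({k:np.round(v,2) if not isinstance(v,str) else v for k,v in o.items()})
for n in("scene","top"):
    p,d=read_camera(n);np.savez(f"pics/{n}.npz",p=p,d=d);cv2.imwrite(f"pics/{n}1.png",p)
    c=camera_params(n);print(n,c["fx"],c["D"],np.round(np.linalg.inv(c["extrinsics"]),2).tolist())
E
```

```text
pics
{'time_s': np.float64(0.0), 'joints': array([68.78, 23.95, -0.59, 92.49,  0.27, 63.64, -3.04]), 'dq': array([-0.06, -0.06,  0.02,  0.  , -0.05,  0.07,  0.01]), 'effort': array([ 0.000e+00, -8.644e+01,  6.800e-01, -4.349e+01,  2.000e-02,
        1.000e-02,  0.000e+00]), 'position': array([ 201.68, -591.17,  230.68]), 'ee_rot': array([-1.7993e+02,  1.0000e-02,  1.8840e+01]), 'ft_force': array([-0.06,  0.06,  0.51]), 'wrist_torque': array([ 0.01,  0.  , -0.01]), 'grasp_force': np.float64(0.0), 'gripper_width': np.float64(85.73)}
scene 410.62321584257876 [-0.03732501  0.          0.          0.          0.        ] [[-0.71, -0.27, 0.65, -26.31], [-0.7, 0.31, -0.64, 919.04], [-0.03, -0.91, -0.41, 459.11], [0.0, 0.0, 0.0, 1.0]]
top 409.32937991109776 [-0.05887712  0.          0.          0.          0.        ] [[-0.0, -1.0, 0.08, 475.3], [-1.0, 0.0, 0.02, 375.77], [-0.02, -0.08, -1.0, 935.91], [0.0, 0.0, 0.0, 1.0]]
```

View pics/top1.png

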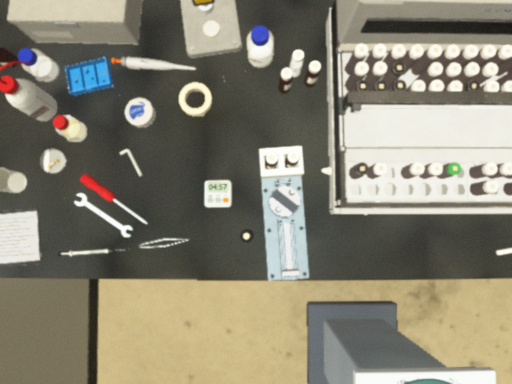

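View pics/scene1.png

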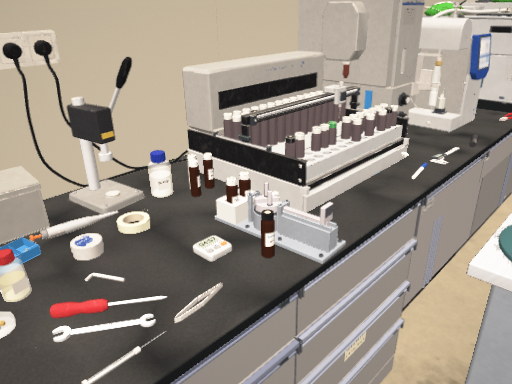

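```bash
cat > h.py <<'E'
import numpy as np, cv2
from plant import *
def px2w(c,u,v,z):
    "pixel -> world point at height z (mm)"
    K=np.array([[c["fx"],0,c["cx"]],[0,c["fy"],c["cy"]],[0,0,1]])
    n=cv2.undistortPoints(np.array([[[u,v]]],float),K,np.array(c["D"]))[0,0]
    T=np.linalg.inv(c["extrinsics"]); r=T[:3,:3]@[n[0],n[1],1]; o=T[:3,3]
    return o+r*(z-o[2])/r[2]
def w2px(c,P):
    K=np.array([[c["fx"],0,c["cx"]],[0,c["fy"],c["cy"]],[0,0,1]]);E=np.array(c["extrinsics"])
    return cv2.projectPoints(np.array(P,float).reshape(-1,3),cv2.Rodrigues(E[:3,:3])[0],E[:3,3],K,np.array(c["D"]))[0][:,0]
E
python3 - <<'E'
from h import *
p=np.load("pics/top.npz")["p"]
cv2.imwrite("pics/c1.png",cv2.resize(p[140:285,200:320],None,fx=4,fy=4,interpolation=cv2.INTER_CUBIC))
E
```

```text
(no output)
```

View pics/c1.png

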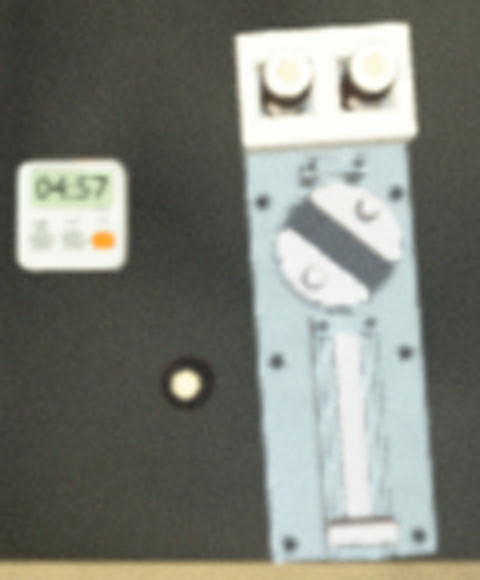

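```bash
python3 - <<'E'
from h import *
c=camera_params("top")
f=lambda a,b,z:px2w(c,200+(a+.5)/4-.5,140+(b+.5)/4-.5,z)
for n,a,b,z in [("disc",339,245,71),("lugtop",362,529,104),("pegtop1",370,203,104),("pegtop2",313,274,104),("rearL",272,562,10),("rearR",437,553,10),("capL",288,72,108),("capR",374,69,108),("slot1",300,215,71),("slot2",382,277,71),("spare",187,384,98),("timer",71,214,18),("frontL",250,148,10),("carrFL",236,35,55),("carrFR",413,24,55)]:
    print(n,np.round(f(a,b,z),1))
E
```

```text
disc [529.9 320.3  71. ]
lugtop [384.9 311.9 104. ]
pegtop1 [549.2 306.4 104. ]
pegtop2 [513.1 335.7 104. ]
rearL [356.5 355.1  10. ]
rearR [361.4 263.   10. ]
capL [616.2 347.9 108. ]
capR [617.6 304.  108. ]
slot1 [545.9 340.8  71. ]
slot2 [513.  297.8  71. ]
spare [457.5 399.9  98. ]
timer [551.2 467.6  18. ]
frontL [589.2 366.5  10. ]
carrFL [645.8 374.3  55. ]
carrFR [651.4 277.9  55. ]
```

```bash
python3 - <<'E'
from h import *
c=camera_params("top");d=np.load("pics/top.npz")["d"]
K=np.array([[c["fx"],0,c["cx"]],[0,c["fy"],c["cy"]],[0,0,1]])
v,u=np.mgrid[0:384,0:512]
n=cv2.undistortPoints(np.stack([u,v],-1).reshape(-1,1,2).astype(float),K,np.array(c["D"]))[:,0]
z=d.reshape(-1);P=np.c_[n*z[:,None],z,np.ones(len(z))]@np.linalg.inv(c["extrinsics"]).T
P=P[z>0]
for y in range(-200,450,50):
    print(y,[int(P[m,2].max()) if (m:=(abs(P[:,1]-y)<25)&(abs(P[:,0]-x)<25)).any() else None for x in range(300,700,50)])
E
python3 -c "
import numpy as np
a=np.radians(3.4);R=np.array([[np.cos(a),-np.sin(a)],[np.sin(a),np.cos(a)]])
for p in [(-40,20),(-16,20),(-170,0),(-75,0)]:print(p,np.array([530.5,320.7])+R@p)"
```

```text
-200 [None, 5, 14, 5, 53, 16, None, None]
-150 [None, 4, 14, 5, 76, 137, 139, 101]
-100 [None, 4, 5, 5, 76, 175, 178, 103]
-50 [None, 4, 5, 6, 75, 178, 178, 102]
0 [None, 4, 5, 6, 75, 175, 177, 102]
50 [None, 5, 5, 5, 75, 178, 177, 101]
100 [None, 5, 6, 5, 75, 177, 178, 103]
150 [None, 4, 5, 5, 76, 176, 178, 101]
200 [None, 4, 5, 5, 138, 176, 178, 152]
250 [None, 15, 14, 13, 13, 12, 39, 4]
300 [None, 67, 107, 72, 82, 105, 110, 112]
350 [None, 57, 104, 68, 106, 80, 111, 110]
400 [None, 3, 4, 102, 5, 4, 4, 5]
(-40, 20) [489.38427941 338.29254162]
(-16, 20) [513.34203528 339.71589458]
(-170, 0) [360.79922925 310.61791649]
(-75, 0) [455.63201291 316.25202198]
```

```bash
python3 -m handwheel '[[[0.02,0.03,0],[0,0,-0.03]],[[0.05,0.08,0],[0,0,-0.08]],[[0.08,0.135,0],[0,0,-0.13]],[[0.11,0.19,0],[0,0,-0.18]],[[0.14,0.245,0],[0,0,-0.22]],[[0.165,0.3,0],[0,0,-0.25]],[[0.185,0.355,0],[0,0,-0.269]],[[0.2,0.391,0],[0,0,-0.269]]]' 0 40
python3 -m handwheel '[[[0.005,0.04,0],[0,0,0]],[[0.01,0.095,0],[0,0,0]],[[0.015,0.15,0],[0,0,0]],[[0.02,0.205,0],[0,0,0]],[[0.025,0.26,0],[0,0,0]],[[0.03,0.315,0],[0,0,0]],[[0.035,0.36,0],[0,0,0]],[[0.035,0.38,0],[0,0,0]]]'
```

```text
time_s: 1.1
position: [402.3, -198.0, 231.3]
ee_rot: [-180.0, 0.0, 3.5]
ft_force: [0.7, -0.5, -0.5]
gripper_width: -0.1
grasp_force: 0.0
time_s: 2.1
position: [436.5, 181.9, 231.1]
ee_rot: [-180.0, 0.0, 3.6]
ft_force: [-0.0, 0.4, 0.0]
gripper_width: 0.3
grasp_force: 0.0
```

```bash
python3 -m handwheel '[[[0.005,0.03,0],[0,0,0]],[[0.01,0.07,0],[0,0,0]],[[0.02,0.11,0],[0,0,0]],[[0.03,0.14,-0.01],[0,0,0]],[[0.04,0.156,-0.03],[0,0,0]],[[0.044,0.156,-0.05],[0,0,0]],[[0.044,0.156,-0.06],[0,0,0]],[[0.044,0.156,-0.06],[0,0,0]]]'
python3 - <<'E'
from h import *
print(get_obs()["position"])
c=camera_params("wrist");p,d=read_camera("wrist");cv2.imwrite("pics/w1.png",p)
import pickle;pickle.dump(c,open("pics/w1.pkl","wb"));print(np.round(np.linalg.inv(c["extrinsics"]),2))
a=np.radians(3.4);R=np.array([[np.cos(a),-np.sin(a)],[np.sin(a),np.cos(a)]])
for q in [(0,0,71),(-17.1,15.4,104),(17.1,-15.4,104),(-42.5,17,77),(-42.5,-17,77),(41.5,0,77),(-146,0,104)]:
    print(q,w2px(c,[*(np.array([530.5,320.7])+R@q[:2]),q[2]])[0].round())
E
```

```text
time_s: 3.1
position: [480.5, 334.6, 170.8]
ee_rot: [180.0, 0.1, 3.4]
ft_force: [0.5, -0.5, 0.3]
gripper_width: -0.0
grasp_force: 0.0
[480.50353613 334.56079497 170.78901103]
[[ 6.0000e-02 -9.5000e-01 -3.1000e-01  5.6083e+02]
 [-1.0000e+00 -6.0000e-02 -2.0000e-02  3.3897e+02]
 [ 0.0000e+00  3.1000e-01 -9.5000e-01  3.1288e+02]
 [ 0.0000e+00  0.0000e+00  0.0000e+00  1.0000e+00]]
(0, 0, 71) [278. 142.]
(-17.1, 15.4, 104) [260. 171.]
(17.1, -15.4, 104) [304. 123.]
(-42.5, 17, 77) [258. 193.]
(-42.5, -17, 77) [298. 193.]
(41.5, 0, 77) [280.  88.]
(-146, 0, 104) [277. 313.]
```

View pics/w1.png

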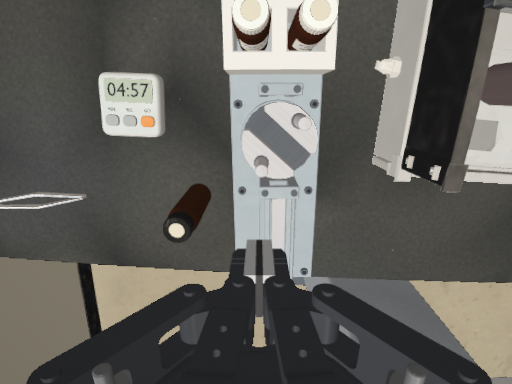

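```bash
python3 -m handwheel '[[[0.002,0.001,-0.01],[0,0,0]],[[0.004,0.003,-0.025],[0,0,0]],[[0.006,0.003,-0.04],[0,0,0]],[[0.006,0.003,-0.055],[0,0,0]],[[0.006,0.003,-0.07],[0,0,0]],[[0.006,0.003,-0.08],[0,0,0]],[[0.006,0.003,-0.083],[0,0,0]],[[0.006,0.003,-0.083],[0,0,0]]]'
python3 -m handwheel '[[[0.002,0,0],[0,0,0]],[[0.005,0,0],[0,0,0]],[[0.008,0,0],[0,0,0]],[[0.012,0,0],[0,0,0]],[[0.015,0,0],[0,0,0]],[[0.018,0.001,0],[0,0,0]],[[0.021,0.001,0],[0,0,0]],[[0.022,0.001,0],[0,0,0]]]'
```

```text
time_s: 4.15
position: [486.9, 338.6, 88.4]
ee_rot: [-180.0, -0.0, 3.4]
ft_force: [0.9, 0.4, -0.3]
gripper_width: -0.0
grasp_force: 0.0
time_s: 5.15
position: [507.6, 340.6, 88.0]
ee_rot: [-179.9, 0.1, 3.5]
ft_force: [-4.6, 3.9, 0.2]
gripper_width: -0.0
grasp_force: 2.4
```

```bash
python3 -m handwheel '[[[0.001,0,0],[0,0,0]],[[0.002,0,0],[0,0,0]],[[0.003,0,0],[0,0,0]],[[0.004,0,0],[0,0,0]],[[0.005,0,0],[0,0,0]],[[0.006,0,0],[0,0,0]],[[0.006,0,0],[0,0,0]],[[0.006,0,0],[0,0,0]]]'
python3 - <<'E'
from h import *
p,d=read_camera("top");t=cv2.resize(p[175:235,255:315],None,fx=6,fy=6,interpolation=cv2.INTER_CUBIC)
c=camera_params("wrist");p,d=read_camera("wrist");w=cv2.resize(p[60:240,180:380],None,fx=2,fy=2)
import pickle;pickle.dump(c,open("pics/w2.pkl","wb"))
cv2.imwrite("pics/w2.png",np.hstack([t,w[:360]]));print(np.hstack([t,w]).shape)
E
```

```text
time_s: 6.15
position: [515.0, 339.3, 88.2]
ee_rot: [180.0, -0.0, 3.4]
ft_force: [-0.7, 0.7, 0.6]
gripper_width: -0.1
grasp_force: 0.6
(360, 760, 3)
```

View pics/w2.png

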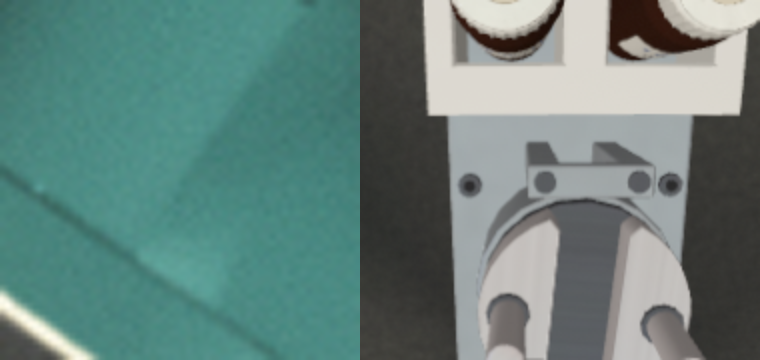

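```bash
python3 - <<'E'
from h import *
import pickle;c=pickle.load(open("pics/w2.pkl","rb"))
f=lambda a,b,z:px2w(c,180+(a-360)/2,60+b/2,z)[:2]
g=lambda p,q:(np.round(p,1),np.round(q,1),np.degrees(np.arctan2(*(p-q)[::-1])).round(1))
print(g(f(560,205,71),f(548,355,71)));print(g(f(637,222,71),f(622,355,71)))
print("plate",g(f(448,115,10),f(457,355,10)),g(f(692,115,10),f(682,355,10)))
print("staple",g(f(528,167,77),f(655,167,77)),"screws",g(f(470,185,10),f(671,184,10)))
print("carrier",g(f(428,115,55),f(740,115,55)))
E
```

```text
(array([563.8, 329.8]), array([517.6, 329.7]), np.float64(0.2))
(array([560.3, 307.7]), array([518.9, 307.2]), np.float64(0.8))
plate (array([583. , 368.5]), array([485.6, 362.6]), np.float64(3.5)) (array([588.6, 278.4]), array([491.1, 267.8]), np.float64(6.2))
staple (array([574.6, 339.6]), array([576.7, 306.1]), np.float64(93.5)) screws (array([557.5, 359.5]), array([562.6, 282.7]), np.float64(93.8))
carrier (array([585.2, 369.3]), array([591. , 277.4]), np.float64(93.6))
```

```bash
python3 -m handwheel '[[[-0.006,0,0],[0,0,0]],[[-0.014,-0.001,0],[0,0,0]],[[-0.02,-0.002,0.02],[0,0,0]],[[-0.03,-0.006,0.05],[0,0,0]],[[-0.07,-0.013,0.06],[0,0,0]],[[-0.115,-0.022,0.06],[0,0,0]],[[-0.145,-0.028,0.06],[0,0,0]],[[-0.156,-0.03,0.06],[0,0,0]]]'
python3 -m handwheel '[[[-0.001,0,-0.002],[0,0,0]],[[-0.001,0,-0.015],[0,0,0]],[[-0.001,0,-0.03],[0,0,0]],[[-0.001,0,-0.045],[0,0,0]],[[-0.001,0,-0.058],[0,0,0]],[[-0.001,0,-0.064],[0,0,0]],[[-0.001,0,-0.064],[0,0,0]],[[-0.001,0,-0.064],[0,0,0]]]'
python3 - <<'E'
from h import *
import pickle
c=camera_params("wrist");p,d=read_camera("wrist");cv2.imwrite("pics/w3.png",p);pickle.dump(c,open("pics/w3.pkl","wb"))
E
```

```text
time_s: 7.25
position: [357.7, 309.4, 149.5]
ee_rot: [180.0, -0.1, 3.5]
ft_force: [0.1, 0.5, 0.2]
gripper_width: 0.0
grasp_force: 0.0
time_s: 8.25
position: [358.0, 309.7, 84.6]
ee_rot: [-180.0, -0.0, 3.4]
ft_force: [0.1, -0.1, 0.4]
gripper_width: -0.2
grasp_force: 0.0
```

View pics/w3.png

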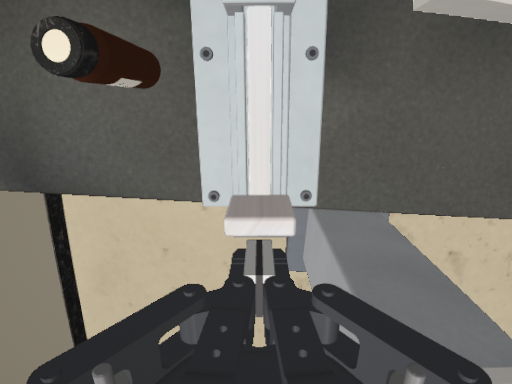

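```bash
python3 -m handwheel '[[[0.004,0,0],[0,0,0]],[[0.008,0.0005,0],[0,0,0]],[[0.013,0.001,0],[0,0,0]],[[0.018,0.001,0],[0,0,0]],[[0.023,0.0015,0],[0,0,0]],[[0.028,0.0015,0],[0,0,0]],[[0.033,0.002,0],[0,0,0]],[[0.038,0.002,0],[0,0,0]]]'
python3 -m handwheel '[[[0.005,0,0],[0,0,0]],[[0.01,0.0005,0],[0,0,0]],[[0.015,0.001,0],[0,0,0]],[[0.02,0.001,0],[0,0,0]],[[0.025,0.0015,0],[0,0,0]],[[0.03,0.002,0],[0,0,0]],[[0.035,0.002,0],[0,0,0]],[[0.038,0.002,0],[0,0,0]]]'
```

```text
time_s: 9.3
position: [396.1, 311.6, 84.3]
ee_rot: [-180.0, 0.0, 3.4]
ft_force: [-2.8, 1.5, 0.8]
gripper_width: -0.3
grasp_force: 1.2
time_s: 10.3
position: [434.1, 313.7, 84.2]
ee_rot: [-180.0, -0.0, 3.4]
ft_force: [-2.1, 1.4, -1.0]
gripper_width: -0.2
grasp_force: 1.1
```

Sliding freely with about 2 N, so the bar is through the disc. About 28 mm are left.

```bash
python3 -m handwheel '[[[0.004,0,0],[0,0,0]],[[0.008,0.0005,0],[0,0,0]],[[0.012,0.001,0],[0,0,0]],[[0.016,0.001,0],[0,0,0]],[[0.019,0.001,0],[0,0,0]],[[0.022,0.001,0],[0,0,0]],[[0.024,0.0015,0],[0,0,0]],[[0.026,0.0015,0],[0,0,0]]]'
python3 -m handwheel '[[[0.001,0,0],[0,0,0]],[[0.002,0,0],[0,0,0]],[[0.002,0,0],[0,0,0]],[[0.003,0,0],[0,0,0]],[[0.003,0,0],[0,0,0]],[[0.004,0,0],[0,0,0]],[[0.004,0,0],[0,0,0]],[[0.004,0,0],[0,0,0]]]'
```

```text
time_s: 11.3
position: [460.0, 314.9, 84.3]
ee_rot: [180.0, 0.0, 3.4]
ft_force: [-1.8, 0.1, 0.5]
gripper_width: -0.1
grasp_force: 1.1
time_s: 12.3
position: [461.8, 315.0, 84.2]
ee_rot: [179.9, 0.2, 3.5]
ft_force: [-18.0, -2.2, 13.8]
gripper_width: -0.1
grasp_force: 8.9
```

```bash
python3 -m handwheel '[[[-0.004,0,0],[0,0,0]],[[-0.01,-0.001,0],[0,0,0]],[[-0.02,-0.001,0],[0,0,0]],[[-0.03,-0.002,0.02],[0,0,0]],[[-0.03,-0.002,0.05],[0,0,0]],[[-0.03,-0.002,0.08],[0,0,0]],[[-0.03,-0.002,0.1],[0,0,0]],[[-0.03,-0.002,0.1],[0,0,0]]]'
python3 - <<'E'
from h import *
p,d=read_camera("wrist");cv2.imwrite("pics/w4.png",p)
E
```

```text
time_s: 13.3
position: [434.0, 313.3, 185.5]
ee_rot: [-180.0, -0.1, 3.4]
ft_force: [-0.5, -0.3, -0.8]
gripper_width: 0.1
grasp_force: 0.0
```

View pics/w4.png

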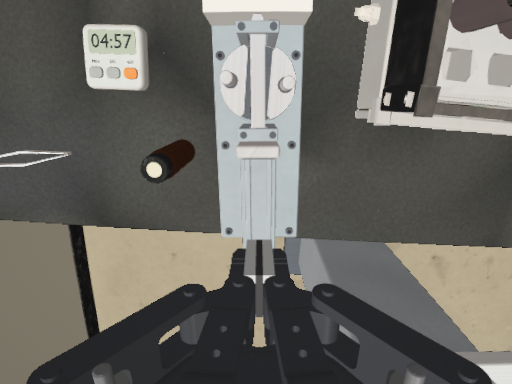

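The bar passes through the disc and the tip is past the staple at (258,18). The lug at (258,150) is up against the guide, and the timer and spare vial are where they were.

```bash
python3 -c "
from plant import *
print(close_job())"
```

```text
the job is handed in; nothing more can be done
None
```

The job is handed in: the disc was turned into line and the bar pushed through the disc and staple until the lug stopped against the guide, in about 13 s. The vials, the spare vial and the timer were not touched.

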